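Square up the pile of carving blanks

ROBOT

A 6-joint arm with a two-finger parallel gripper is mounted at the origin on the work surface. World frame = base frame: x ahead of the robot, y to its left, z up, the work surface at z = 0. Lengths are in mm, angles in rad, forces in N, time in s.
With the tool pointing down it reaches from about 375 to 975 mm from the base axis. Payload 3.8 kg.
Tool frame: the origin (TCP) lies midway between the tips of the shut fingers; the grasp point (between the pads) lies 19 mm behind it; z points along the fingers, y is the line along which they close (so a half turn about z gives the same grasp; the last joint's range is limited). The gripper opens to 88 mm and grips with 3 to 60 N. Pads are 18 mm wide; open, the fingers measure 123 mm over their backs; the gripper's body (75 mm by 187 mm) begins 45 mm behind the grasp point.
Start: joints at [-1.197, 0.264, 1.604, -0, 1.274, -0.037], TCP at [269.551, -618.838, 238.706] pointing down, gripper open.
Joint ranges: [-2.63, 2.63], [-0.94, 2.18], [0.31, 2.57], [-1.31, 4.45], [0, 2.66], [-2.55, 2.55]. Speed limits (rad/s): [2.57, 2.57, 3.14, 3.14, 3.14, 3.14].

INTERFACE

Orientations are given as [roll, pitch, yaw] about the fixed x, y, z axes, in that order (R = Rz(yaw) Ry(pitch) Rx(roll)).
In Python, from station import bot gives the robot as it stands.
- The arm moves only by the shell command python3 -m crank 'ROWS' [OPENING] [FORCE]. ROWS is JSON, a list that holds one entry, the list of rows, each a list of 6 numbers: the shift along the world's x, y, z in m, then the turn, a rotation vector about the world's x, y, z in rad. A call has 1 to 20 rows; each row shifts and turns the commanded pose from where the row before left it; what a row does not reach is not made up. A row lasts 1/12 s, in which the tool goes at most 41.7 mm and 7.16 degrees, less where a joint would pass 70% of its speed; a pose out of reach is approached as far as the arm can. A call is refused whole if a number of a shift passes 0.0417 or a number of a turn 0.125, either way. A call with a gripper value outside its range is refused whole. OPENING is the opening, from 0 (shut) to 1 (fully open), set as the call begins (- or left out, the last holds). The fingers move at their own pace and stop on an object; FORCE is the grip in N (left out, the last holds). Time passes only in rows, so rows that do not move let the fingers close. It gives the time, the measured TCP pose, the force, the opening and the grip force at its end, in the units of the state.
- bot.sense(): the state, without advancing time (a new reading comes with each control period).
- bot.read_camera(name): name is "scene" or "side" or "wrist"; returns a dict with "color" (384x512x3 uint8, red, green, blue), "K" (3x3 intrinsics, pixels), "rvec" (rotation vector, rad) and "tvec" (3), from world to camera coordinates, as OpenCV has them. Camera axes: x right, y down, z forward; pixel columns grow to the right and rows downward; lengths in mm; the calibration is good to about 2 mm. The wrist camera is an equidistant fisheye: a pixel r from the principal point sees the ray r / f radians off the axis. A picture is of the moment at which its call begins. There is no depth.
- bot.close_job(): hands the job in; it is judged then, once.
The state is a dict: "time_s": time; "joint_positions": joint angles; "qd": joint speeds; "joint_torque": joint torques, N m; "ee_pos": TCP position; "eef_rot": TCP orientation; "contact_force": force on the tool from outside, world axes, zero at the start; "torque": the same for the moment, N m; "grip_width": finger opening in mm; "grasp_force": force on a finger pad.
Only numpy, scipy, OpenCV 4.12 (cv2) and the standard library are available. Lean on these libraries where they do the work, as an engineer would, in place of code of your own. Each camera call takes 0.05 s, during which the arm holds its last target. There are 200 camera calls.

TASK

Two wooden carving blanks already make a pile; add the other two to it, in either order: the one lying loose on the bench and the long one standing on edge in the rack. Lift the standing one out of the rack, lay it flat on the bench and let go of it there, then take it again and stack it. The four must end as one square pile with edges flush; set the blanks down rather than dropping them, keep the pile where it stands, and leave the short offcut in the rack, the mallet, the chisel and the carved rosette alone.

Things in the scene. Friction and masses are not known exactly. Their poses are not given: they have to be found in the camera images.
- pile_bottom: Bottom blank of the pile begun on the bench: a pale plain wooden block 130 x 60 x 22 mm (x, y, z), lying flat on the bench (z = 0). Origin at the block's centre, 11 mm above the bench; x along its length, y across its width, z up.
- pile_second: Second blank of the pile, same size and wood, lying flush on the bottom one; origin at its centre (33 mm above the bench), x along its length, y across its width, z up. The pile so far is 44 mm high and loose.
- lying_blank: Same kind of blank (130 x 60 x 22 mm), lying flat by itself on the bench; origin at its centre, x along its length, y across its width, z up.
- standing_blank: Same kind of blank, standing on a long edge in one of the rack's two slots, its length along the slot; it is the taller and longer of the two pieces in the rack. Origin at its centre; x along its length (130 mm), y through its thickness (22 mm), z across its width (60 mm, upright at the start). In the rack its lower edge is 12 mm and its upper edge 72 mm above the bench.
- rack: Fixed low wooden rack on the bench, 150 mm (x) by 134 mm (y), origin at the centre of its underside. A base board 12 mm thick carries two slots along x, with centres at y = -32 and +32 mm; each slot is 25 mm wide between two fences 8 mm thick whose tops are 40 mm above the bench; the ends are open.
- offcut: Bystander: short wooden offcut on edge in the rack's other slot, 90 x 20 x 44 mm (x along the slot, y thickness, z upright), origin at its centre; its top is 56 mm above the bench.
- mallet: Bystander: wooden mallet lying on the bench; origin under the middle of its head (65 x 100 x 55 mm), handle 24 mm thick reaching 200 mm out along its x.
- chisel: Bystander: carving chisel lying on the bench, 240 mm long along its x, 26 mm thick; origin near its middle, on the underside; handle to -x, blade to +x.
- rosette: Bystander: flat round carved wooden rosette lying on the bench, 84 mm across, 22 mm high; origin at the centre of its underside.
Things that resemble listed ones, but are neither listed nor needed, are in the scene too. What is shaped like the standing_blank but red is not meant. What is shaped like the lying_blank but red is not meant.

How it is judged (in metres and radians):
On the way:
1. the blank from the rack lies flat on the bench, at rest and let go (angle between the y axis of standing_blank and the z axis of pile_bottom, either way round below 0.1 rad and height (world z) of standing_blank below 0.017 m and contact force between the fingers and standing_blank below 0.1 N and linear speed of standing_blank below 0.03 m/s), for 0.2 s.
At the end, for the whole second after the job is handed in: All four blanks lie in one pile at rest, the pile's own second on the bottom one, the other two above in either order; each centre within 6 mm of the bottom blank's along its length and width, length within 0.09 rad of its (either way round), and flat to 0.06 rad (angle between pile_bottom's own z axis and vertical below 0.05 rad and height (world z) of pile_bottom below 0.016 m and x of pile_second in the frame of pile_bottom between -0.006 and 0.006 m and y of pile_second in the frame of pile_bottom between -0.006 and 0.006 m and angle between the x axis of each of pile_second, lying_blank, standing_blank and the x axis of pile_bottom, either way round below 0.09 rad and angle between the z axis of each of pile_second, lying_blank and the z axis of pile_bottom, either way round below 0.06 rad and linear speed of each of pile_second, lying_blank, standing_blank below 0.02 m/s and z of pile_second in the frame of pile_bottom between 0.017 and 0.027 m and x of lying_blank in the frame of pile_bottom between -0.006 and 0.006 m and y of lying_blank in the frame of pile_bottom between -0.006 and 0.006 m and x of standing_blank in the frame of pile_bottom between -0.006 and 0.006 m and y of standing_blank in the frame of pile_bottom between -0.006 and 0.006 m and angle between the y axis of standing_blank and the z axis of pile_bottom, either way round below 0.06 rad and ((z of lying_blank in the frame of pile_bottom between 0.039 and 0.049 m and z of standing_blank in the frame of pile_bottom between 0.061 and 0.071 m) or (z of lying_blank in the frame of pile_bottom between 0.061 and 0.071 m and z of standing_blank in the frame of pile_bottom between 0.039 and 0.049 m))); the robot touches nothing.
It fails at once if a blank is dropped: let go and falling faster than 0.6 m/s with its centre more than 45 mm above the bench ((contact force between the fingers and lying_blank below 0.01 N and linear speed of lying_blank above 0.6 m/s and height (world z) of lying_blank above 0.045 m) or (contact force between the fingers and standing_blank below 0.01 N and linear speed of standing_blank above 0.6 m/s and height (world z) of standing_blank above 0.045 m)).
It fails at once if the pile's bottom blank is pushed more than 25 mm from where it stood (distance of pile_bottom from where it was at the start of the episode above 0.025 m).
It fails at once if the offcut, mallet, chisel or rosette is moved by more than 30 mm (distance of any of offcut, mallet, chisel, rosette from where it was at the start of the episode above 0.03 m).
It also fails if it takes over 72 s, if anything falls off the work surface, if the arm or the gripper's body presses on something with over 40 N, if the wrist force passes 120 N, or if a joint passes its speed limit or range.

## Working session

There is one attempt and no reset: what is moved stays moved. The work goes in short steps, Python scripts to look and compute and a shell command to move; the robot and the scene stay as the last step left them, time stands still between calls to the robot, and variables do not carry over. Pictures are saved under pics/ and viewed, at most 10 in all, crops included, and the job is handed in when it is done.

```bash
mkdir -p pics; ls
cat > h.py <<'E'
import numpy as np, cv2
from station import bot
def cam(n):
    c=bot.read_camera(n); return c
def ray(c,n,uv):
    uv=np.atleast_2d(np.float64(uv)); K=np.array(c["K"])
    x=(uv-[K[0,2],K[1,2]])/[K[0,0],K[1,1]]
    if n=="wrist":
        th=np.linalg.norm(x,axis=1,keepdims=True); s=np.where(th>1e-9,np.sin(th)/np.maximum(th,1e-9),1)
        d=np.hstack([x*s,np.cos(th)])
    else: d=np.hstack([x,np.ones((len(x),1))])
    R=cv2.Rodrigues(np.float64(c["rvec"]))[0]; t=np.float64(c["tvec"]).ravel()
    return -R.T@t, d@R
def onz(c,n,uv,z):
    o,d=ray(c,n,uv); return (o+d*((z-o[2])/d[:,2:3]))[:,:2]
def tri(c1,n1,p1,c2,n2,p2):
    o1,d1=ray(c1,n1,p1);o2,d2=ray(c2,n2,p2);out=[]
    for a,b in zip(d1,d2):
        A=np.stack([a,-b],1); s=np.linalg.lstsq(A,o2-o1,rcond=None)[0]
        p,q=o1+a*s[0],o2+b*s[1]; out.append(np.r_[(p+q)/2,np.linalg.norm(p-q)])
    return np.array(out)
def save(c,f,scale=1): cv2.imwrite("pics/"+f,cv2.resize(c["color"][:,:,::-1],None,fx=scale,fy=scale,interpolation=cv2.INTER_CUBIC))
E
python3 - <<'E'
from h import *
print(bot.sense())
for n in("scene","side","wrist"):
    c=cam(n); save(c,n+"0.png",1.5); np.save(n+"0.npy",c,allow_pickle=True); print(n,c["K"],ray(c,n,[256,192]))
E
```

```text
pics
{'time_s': 0.0, 'joint_positions': array([-1.19690929e+00,  2.64733436e-01,  1.60537864e+00,  5.53072728e-06,
        1.27371491e+00, -3.68468994e-02]), 'qd': array([ 1.23821023e-03, -8.01716197e-04, -5.55766993e-05, -1.23077155e-03,
        1.99348762e-03, -3.46386433e-04]), 'joint_torque': array([-3.94672825e-04, -5.02110064e+01, -3.56876278e+01,  7.28678517e-02,
        2.94416025e-02, -1.43051789e-04]), 'ee_pos': array([ 269.28472608, -618.17259557,  237.39880023]), 'eef_rot': array([-3.13936004e+00, -8.75906450e-05,  4.10732215e-01]), 'contact_force': array([-0.62825718, -0.26240491,  0.49654472]), 'torque': array([-0.00532488, -0.08635335, -0.04048834]), 'grasp_force': 0.0, 'grip_width': 87.86804545081037}
scene [[451.79294634   0.         257.34494699]
 [  0.         451.79294634 193.68369576]
 [  0.           0.           1.        ]] (array([1159.51168267, -953.81668657, 1039.70332987]), array([[-0.35106593,  0.66507658, -0.65912715]]))
side [[411.50371416   0.         261.11244104]
 [  0.         411.50371416 182.12521928]
 [  0.           0.           1.        ]] (array([ 327.11627912, -605.27461552,  803.7235457 ]), array([[ 0.27500305,  0.61292467, -0.74123335]]))
wrist [[297.31863964   0.         255.48023852]
 [  0.         297.31863964 191.75921327]
 [  0.           0.           1.        ]] (array([ 336.81643579, -590.20779789,  383.95987524]), array([[-0.25564543, -0.11048573, -0.96043652]]))
```

View pics/scene0.png

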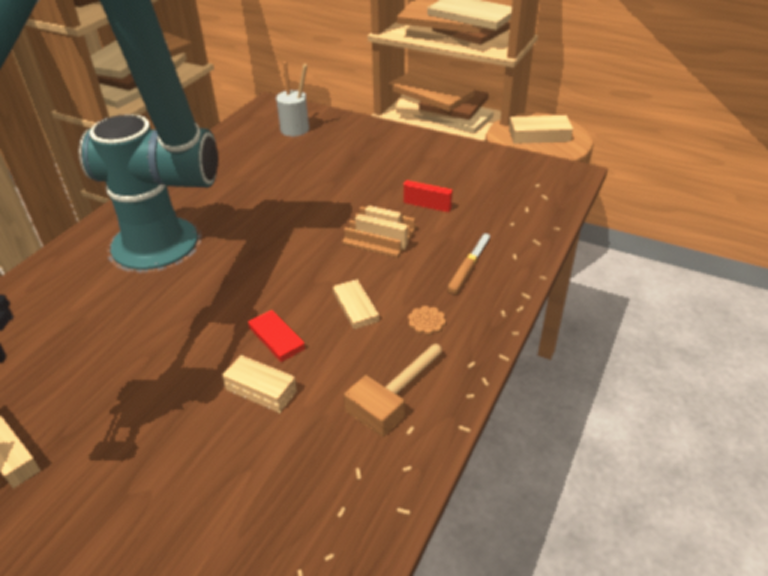

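View pics/side0.png

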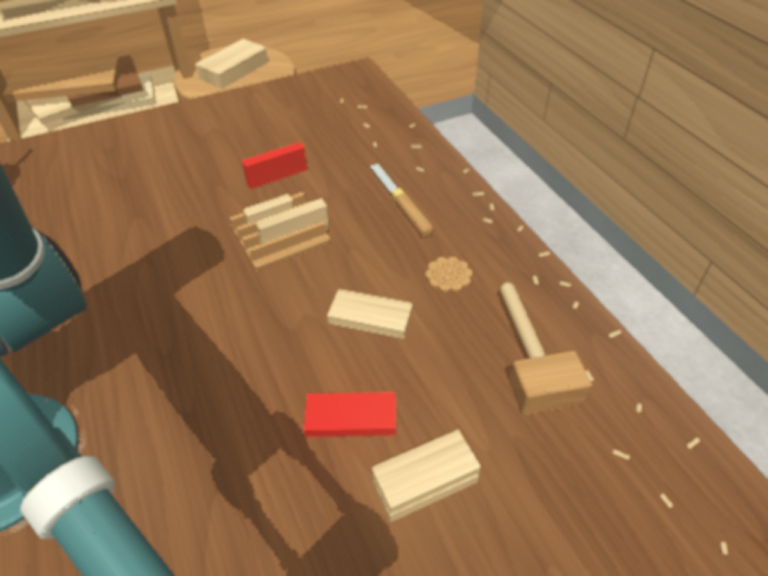

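Scene view: the pile is at about (260,382), the lying blank at (355,303), the rack at (380,230) with the standing blank in the nearer slot, and the offcut is behind it. Side view: the pile is at (427,475), the lying blank at (370,313), and the standing blank's top edge runs from (257,225) to (327,203).

Run:
```python
from h import *
C={n:np.load(n+"0.npy",allow_pickle=True).item() for n in("scene","side")}
s=C["side"]
for nm,z,p in(("pile",44,[(373,470),(461,432),(479,462),(387,503)]),("lying",22,[(340,291),(411,306),(404,332),(328,314)])):
    q=onz(s,"side",np.array(p)/1.5,z); print(nm,q.mean(0),q.round(0).tolist())
print("stand",onz(s,"side",np.array([(258,222),(326,201),(262,240),(328,220)])/1.5,72))
print("off",onz(s,"side",np.array([(245,212),(290,196)])/1.5,56))
for nm,p,z in(("rosette",(449,273),10),("mallet",(550,380),40),("mh",(507,287),12),("chisel",(428,230),10),("ch2",(375,166),5),("red",(350,412),20),("rstand",(275,165),30)):
    print(nm,onz(s,"side",np.array(p)/1.5,z))
for n in C:
    hsv=cv2.cvtColor(C[n]["color"],cv2.COLOR_RGB2HSV)
    for p in ([(427,475),(370,313),(293,222),(270,208),(449,273)] if n=="side" else [(260,375),(355,300),(384,228),(382,214),(427,319)]):
        print(n,p,hsv[int(p[1]/1.5),int(p[0]/1.5)])
```

```text
pile [ 524.8086257  -285.61064046] [[460.0, -261.0], [591.0, -263.0], [590.0, -311.0], [458.0, -308.0]]
lying [575.6458371    5.70139131] [[547.0, 68.0], [640.0, -15.0], [606.0, -59.0], [510.0, 29.0]]
stand [[464.24754149 241.29121693]
 [594.31262283 242.27003087]
 [456.59201875 193.21857561]
 [578.24686102 191.58442914]]
off [[453.85129272 297.16502406]
 [544.04377463 304.64127491]]
rosette [[740.49424114  33.10971663]]
mallet [[ 751.79308023 -244.44319692]]
mh [[813.2310837  -41.59709029]]
chisel [[759.87846364 149.04867427]]
ch2 [[755.62676695 382.32815112]]
red [[ 471.15326823 -154.42640852]]
rstand [[556.85480865 446.05108273]]
scene (260, 375) [ 22 100 252]
scene (355, 300) [ 22 100 252]
scene (384, 228) [ 16 124 191]
scene (382, 214) [ 18 117 229]
scene (427, 319) [ 14 157 214]
side (427, 475) [ 20  81 253]
side (370, 313) [ 20  81 249]
side (293, 222) [ 19  98 182]
side (270, 208) [ 20  87 220]
side (449, 273) [ 16 130 204]
```

```bash
python3 -m crank '[[[0.0225,0.031,0.004,0,0,-0.041],[0.0225,0.031,0.004,0,0,-0.041],[0.0225,0.031,0.004,0,0,-0.041],[0.0225,0.031,0.004,0,0,-0.041],[0.0225,0.031,0.004,0,0,-0.041],[0.0225,0.031,0.004,0,0,-0.041],[0.0225,0.031,0.004,0,0,-0.041],[0.0225,0.031,0.004,0,0,-0.041],[0.0225,0.031,0.004,0,0,-0.041],[0.0225,0.031,0.004,0,0,-0.041],[0,0,0,0,0,0],[0,0,0,0,0,0]]]' 1
python3 - <<'E'
from h import *
c=cam("wrist"); save(c,"w1.png",1.5); np.save("w1.npy",c,allow_pickle=True); print(bot.sense()["ee_pos"],bot.sense()["eef_rot"])
E
```

```text
time_s: 1.15
ee_pos: [495.6, -307.2, 278.8]
eef_rot: [3.141, -0.0, 0.005]
contact_force: [-0.2, -0.5, 0.2]
grip_width: 88.0
grasp_force: 0.0
[ 494.63888746 -308.35950952  278.47944348] [3.14120711e+00 7.13248766e-04 3.34421466e-03]
```

View pics/w1.png

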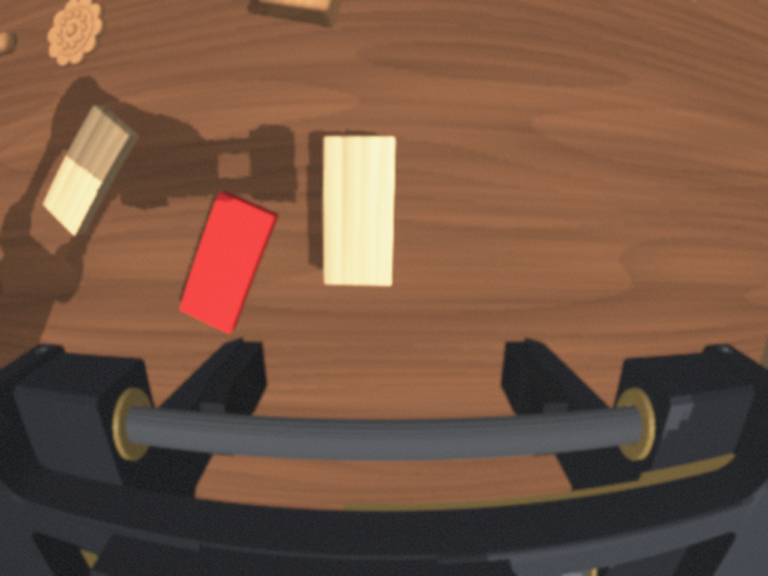

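The wrist view shows the pile's top face unobstructed at (324..396,136..286). The lying blank is at (90,170), half in shadow, with the red decoy at (228,262) between them.

```bash
cat >> h.py <<'E'
def blob(c,seed,z,lo=(10,40,90),hi=(30,140,255),n="wrist"):
    hsv=cv2.cvtColor(c["color"],cv2.COLOR_RGB2HSV); m=cv2.inRange(hsv,lo,hi)
    m=cv2.morphologyEx(m,cv2.MORPH_OPEN,np.ones((3,3)))
    _,l,st,_=cv2.connectedComponentsWithStats(m); k=l[int(seed[1]),int(seed[0])]
    ct=max(cv2.findContours((l==k).astype(np.uint8),cv2.RETR_EXTERNAL,cv2.CHAIN_APPROX_NONE)[0],key=cv2.contourArea)[:,0]
    (x,y),(w,h),a=cv2.minAreaRect(onz(c,n,ct,z).astype(np.float32))
    if w<h: a+=90; w,h=h,w
    a=(a+90)%180-90
    return np.round([x,y,w,h,np.radians(a)],3), ct
E
python3 - <<'E'
from h import *
c=np.load("w1.npy",allow_pickle=True).item()
for z in(34,44,54): print(z,blob(c,(240,140),z)[0])
for z in(12,22): print(z,blob(c,(50,125),z)[0])
hsv=cv2.cvtColor(c["color"],cv2.COLOR_RGB2HSV)
for p in[(50,125),(60,90),(72,95),(85,98),(150,30),(100,60)]: print(p,hsv[p[1],p[0]])
E
python3 -m crank '[[[0.004,0.033,0,0,0,-0.08],[0.004,0.033,0,0,0,-0.08],[0.004,0.033,0,0,0,-0.08],[0.004,0.033,0,0,0,-0.08],[0.004,0.033,0,0,0,-0.08],[0.004,0.033,0,0,0,-0.08],[0.004,0.033,0,0,0,-0.08],[0.004,0.033,0,0,0,-0.08],[0.004,0.033,0,0,0,-0.08],[0,0,0,0,0,0],[0,0,0,0,0,0]]]'
python3 - <<'E'
from h import *
c=cam("wrist"); save(c,"w2.png",1.5); np.save("w2.npy",c,allow_pickle=True); print(bot.sense()["ee_pos"],bot.sense()["eef_rot"])
E
```

```text
34 [ 563.029 -307.53  1030.507  496.835   -1.566]
44 [ 563.179 -307.516 1004.165  484.135   -1.566]
54 [ 563.328 -307.502  977.822  471.434   -1.566]
12 [ 562.701 -307.56  1088.462  524.777   -1.566]
22 [ 562.85  -307.546 1062.119  512.076   -1.566]
(50, 125) [ 24  68 246]
(60, 90) [ 17  99 173]
(72, 95) [ 17  97 212]
(85, 98) [ 17  88 102]
(150, 30) [ 11 129 136]
(100, 60) [ 12 133 144]
time_s: 2.12
ee_pos: [530.3, -12.1, 278.2]
eef_rot: [3.14, 0.0, -0.717]
contact_force: [0.7, -1.2, -0.2]
grip_width: 88.1
grasp_force: 0.0
[530.28929818 -12.99341011 278.28317273] [ 3.14034709e+00  1.52325581e-06 -7.18230832e-01]
```

View pics/w2.png

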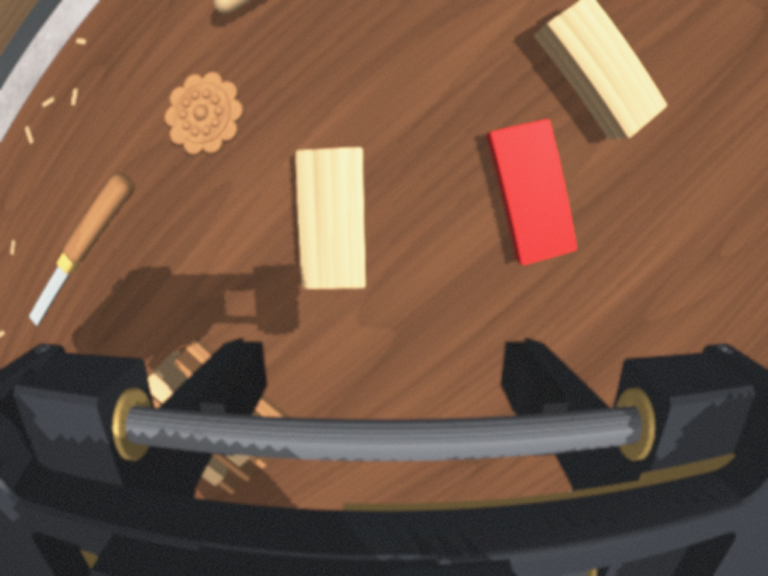

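Now the lying blank's top face is clear at (297..365,148..288), with the pile's top at (610,65). Next: a tighter brightness mask.

```bash
sed -i 's/lo=(10,40,90),hi=(30,140,255)/lo=(16,30,222),hi=(32,125,255)/' h.py
python3 - <<'E'
from h import *
c=np.load("w1.npy",allow_pickle=True).item();d=np.load("w2.npy",allow_pickle=True).item()
for z in(34,44,54): print(z,blob(c,(240,140),z)[0],blob(d,(405,45),z)[0])
for z in(12,22,32): print(z,blob(d,(220,145),z)[0])
def corners(ct): 
    b=cv2.boxPoints(cv2.minAreaRect(ct)); return ct[[np.argmin(((ct-q)**2).sum(1)) for q in b]]
for k,s in((c,(240,140)),(d,(405,45)),(d,(220,145))):
    print(corners(blob(k,s,44)[1]).tolist())
E
```

```text
34 [ 5.25367e+02 -2.84862e+02  1.32782e+02  6.11450e+01 -1.60000e-02] [ 5.25006e+02 -2.91366e+02  1.32839e+02  6.06110e+01 -1.30000e-02]
44 [ 5.26479e+02 -2.85428e+02  1.29388e+02  5.95820e+01 -1.60000e-02] [ 5.26571e+02 -2.85423e+02  1.29438e+02  5.90600e+01 -1.30000e-02]
54 [ 5.27591e+02 -2.85994e+02  1.25993e+02  5.80190e+01 -1.60000e-02] [ 5.28137e+02 -2.79479e+02  1.26038e+02  5.75080e+01 -1.30000e-02]
12 [578.743  12.272 132.381  60.752  -0.705]
22 [578.922  10.541 129.173  59.28   -0.705]
32 [579.102   8.809 125.965  57.808  -0.705]
[[217, 92], [262, 92], [260, 189], [217, 188]]
[[367, 15], [394, 0], [443, 70], [419, 89]]
[[198, 101], [240, 99], [242, 190], [204, 191]]
```

```bash
python3 -m crank '[[[0.0069,0.0032,-0.035,0,0,0.002],[0.0069,0.0032,-0.035,0,0,0.002],[0.0069,0.0032,-0.035,0,0,0.002],[0.0069,0.0032,-0.035,0,0,0.002],[0.0069,0.0032,-0.035,0,0,0.002],[0.0069,0.0032,-0.035,0,0,0.002],[0.0069,0.0032,-0.035,0,0,0.002],[0,0,-0.01,0,0,0],[0,0,-0.01,0,0,0],[0,0,-0.01,0,0,0],[0,0,0,0,0,0],[0,0,0,0,0,0]]]' && python3 -m crank '[[[0,0,0,0,0,0],[0,0,0,0,0,0],[0,0,0,0,0,0],[0,0,0,0,0,0],[0,0,0,0,0,0],[0,0,0,0,0,0],[0,0,0,0,0,0],[0,0,0,0,0,0]]]' 0 25
```

```text
time_s: 3.17
ee_pos: [579.5, 9.9, 4.8]
eef_rot: [-3.141, -0.001, -0.706]
contact_force: [-0.4, -0.7, 0.1]
grip_width: 88.3
grasp_force: 0.0
time_s: 3.83
ee_pos: [579.3, 10.6, 4.6]
eef_rot: [-3.141, -0.001, -0.705]
contact_force: [-1.9, 0.3, 5.5]
grip_width: 59.7
grasp_force: 25.0
```

```bash
python3 -m crank '[[[0,0,0.02,0,0,0],[0,0,0.035,0,0,0],[0,0,0.035,0,0,0],[0,0,0.02,0,0,0],[-0.0058,-0.0329,0,0,0,0.0767],[-0.0058,-0.0329,0,0,0,0.0767],[-0.0058,-0.0329,0,0,0,0.0767],[-0.0058,-0.0329,0,0,0,0.0767],[-0.0058,-0.0329,0,0,0,0.0767],[-0.0058,-0.0329,0,0,0,0.0767],[-0.0058,-0.0329,0,0,0,0.0767],[-0.0058,-0.0329,0,0,0,0.0767],[-0.0058,-0.0329,0,0,0,0.0767],[0,0,0,0,0,0],[0,0,0,0,0,0],[0,0,0,0,0,0]]]'
python3 - <<'E'
from h import *
c=cam("wrist"); save(c,"w3.png",1.5); np.save("w3.npy",c,allow_pickle=True)
print(np.mean([bot.sense()["ee_pos"] for _ in range(5)],0),bot.sense()["eef_rot"])
E
```

```text
time_s: 5.17
ee_pos: [526.2, -285.0, 113.0]
eef_rot: [-3.14, 0.001, -0.017]
contact_force: [0.5, 0.6, -0.8]
grip_width: 59.6
grasp_force: 25.0
[ 526.40162396 -284.43919618  113.13698525] [-3.14051326e+00  8.95667305e-04 -1.52567497e-02]
```

View pics/w3.png

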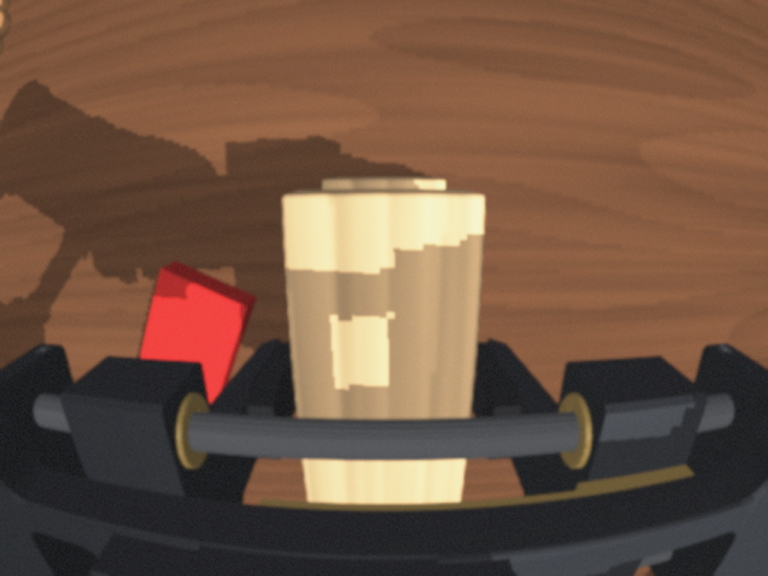

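The held blank's far edge runs from (283,196) to (485,194). The pile's far top edge runs from (322,180) to (446,180).

Run:
```python
from h import *
c=np.load("w3.npy",allow_pickle=True).item()
print(onz(c,"wrist",np.array([(283,195),(485,194)])/1.5,130.5), onz(c,"wrist",np.array([(322,180),(446,180)])/1.5,44))
g=c["color"][:,250].astype(int).sum(1); print(g[112:140])
```

```text
[[ 590.94423352 -256.9013978 ]
 [ 590.25010164 -315.99311504]] [[ 591.59583007 -256.61007651]
 [ 590.5948107  -316.33322887]]
[213 204 192 198 204 231 286 361 421 447 458 457 438 407 360 348 431 546
 615 649 659 667 665 667 668 666 663 666]
```

```bash
python3 -m crank '[[[0.0003,0,-0.015,0,0,0],[0,0,-0.015,0,0,0],[0,0,-0.015,0,0,0],[0,0,-0.01,0,0,0],[0,0,-0.004,0,0,0],[0,0,-0.002,0,0,0],[0,0,-0.002,0,0,0],[0,0,-0.001,0,0,0],[0,0,0,0,0,0],[0,0,0,0,0,0]]]'
```

```text
time_s: 6.05
ee_pos: [527.5, -285.9, 50.5]
eef_rot: [3.141, -0.001, -0.015]
contact_force: [-0.6, -0.1, -1.3]
grip_width: 59.6
grasp_force: 25.0
```

```bash
python3 -m crank '[[[0,0,-0.0005,0,0,0],[0,0,-0.0005,0,0,0],[0,0,-0.0005,0,0,0],[0,0,0,0,0,0],[0,0,0,0,0,0]]]'
```

```text
time_s: 6.47
ee_pos: [527.1, -285.7, 48.6]
eef_rot: [3.141, -0.0, -0.015]
contact_force: [-0.2, 0.2, 1.8]
grip_width: 59.9
grasp_force: 25.0
```

```bash
python3 -m crank '[[[0,0,-0.0005,0,0,0],[0,0,0,0,0,0],[0,0,0,0,0,0]]]'; python3 -c "
from h import *
print(np.mean([bot.sense()['contact_force'] for _ in range(5)],0))"
```

```text
time_s: 6.72
ee_pos: [527.1, -285.8, 48.6]
eef_rot: [3.141, -0.0, -0.015]
contact_force: [-2.0, 0.3, 5.2]
grip_width: 59.6
grasp_force: 25.0
[-2.00983018  0.27124476  5.15574348]
```

```bash
python3 -m crank '[[[0,0,0,0,0,0],[0,0,0,0,0,0],[0,0,0,0,0,0],[0,0,0,0,0,0],[0,0,0,0,0,0],[0,0,0.01,0,0,0],[0,0,0.03,0,0,0],[0,0,0.03,0,0,0],[-0.01,0,0.03,0,0,0],[-0.01,0,0.03,0,0,0],[-0.01,0,0.03,0,0,0],[0,0,0.03,0,0,0],[0,0,0.03,0,0,0],[0,0,0.03,0,0,0],[0,0,0,0,0,0],[0,0,0,0,0,0]]]' 1
python3 - <<'E'
from h import *
c=cam("wrist"); save(c,"w4.png",1.5); np.save("w4.npy",c,allow_pickle=True)
b=cv2.cvtColor(c["color"],cv2.COLOR_RGB2HSV); o=c
m=cv2.inRange(b,(16,30,150),(32,125,255)); l,s,st,ce=cv2.connectedComponentsWithStats(m)
for i in range(1,l):
    if st[i][4]>300: print(st[i],ce[i])
for z in(56,66,76): print(z,blob(c,ce[max(range(1,l),key=lambda i:st[i][4])],z)[0])
E
```

```text
time_s: 8.05
ee_pos: [498.1, -286.3, 301.3]
eef_rot: [3.138, -0.005, -0.015]
contact_force: [-1.1, -0.1, 0.0]
grip_width: 87.9
grasp_force: 0.0
[ 230   93   49  100 4722] [254.3051673  142.19673867]
56 [ 5.25266e+02 -2.85745e+02  1.32560e+02  6.11610e+01 -1.20000e-02]
66 [ 5.26424e+02 -2.85779e+02  1.29180e+02  5.96010e+01 -1.20000e-02]
76 [ 5.27581e+02 -2.85813e+02  1.25799e+02  5.80410e+01 -1.20000e-02]
```

View pics/w4.png

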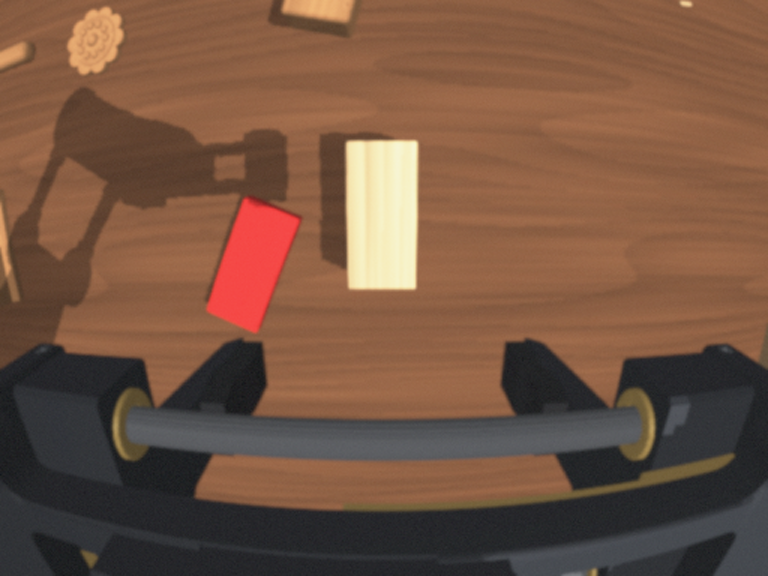

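The third blank sits flush at (526.4,-285.8), height 66. Next, the rack.

```bash
python3 -m crank '[[[-0.002,0.0385,0,0,0,0.001],[-0.002,0.0385,0,0,0,0.001],[-0.002,0.0385,0,0,0,0.001],[-0.002,0.0385,0,0,0,0.001],[-0.002,0.0385,0,0,0,0.001],[-0.002,0.0385,0,0,0,0.001],[-0.002,0.0385,0,0,0,0.001],[-0.002,0.0385,0,0,0,0.001],[-0.002,0.0385,0,0,0,0.001],[-0.002,0.0385,0,0,0,0.001],[-0.002,0.0385,0,0,0,0.001],[-0.002,0.0385,0,0,0,0.001],[-0.002,0.0385,0,0,0,0.001],[0,0,0,0,0,0],[0,0,0,0,0,0]]]'
python3 - <<'E'
from h import *
c=cam("wrist"); save(c,"w5.png",1.5); np.save("w5.npy",c,allow_pickle=True); print(bot.sense()["ee_pos"],bot.sense()["eef_rot"])
E
```

```text
time_s: 9.35
ee_pos: [469.4, 216.2, 295.2]
eef_rot: [3.14, 0.004, 0.002]
contact_force: [0.2, -0.6, -0.1]
grip_width: 88.4
grasp_force: 0.0
[469.75915691 214.95183637 295.57482455] [3.13942964e+00 3.58239757e-03 3.09642646e-04]
```

View pics/w5.png

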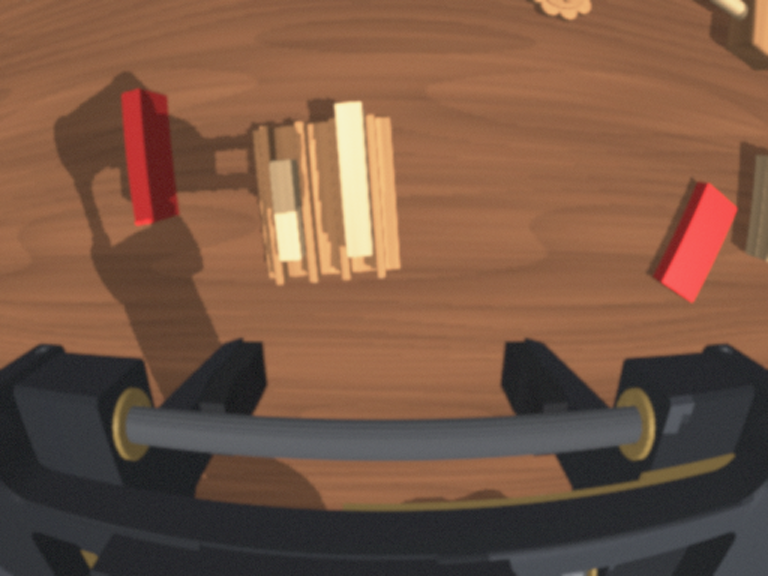

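The standing blank's bright top edge spans (336..372,102..258). The offcut sits left of it at (285,210), with its fences in between.

Run:
```python
from h import *
c=np.load("w5.npy",allow_pickle=True).item()
for z in(62,72,82): print(z,blob(c,(236,120),z)[0])
ct=blob(c,(236,120),72)[1]; print(ct.min(0),ct.max(0))
# two-view height: top outline end corners in side picture vs this one
s=np.load("side0.npy",allow_pickle=True).item()
w=np.array([(336,103),(361,101),(372,256),(347,258)])/1.5
print(onz(c,"wrist",w,72))
for pw,ps in(((361,101),(327,205)),((372,256),(262,240))): print(tri(c,"wrist",np.array([pw])/1.5,s,"side",np.array([ps])/1.5))
for ps in((326,201),(327,205),(256,222),(262,240)): print(ps,onz(s,"side",np.array(ps)/1.5,72))
save({"color":s["color"][115:190,140:240]},"sidecrop.png",7)
```

```text
62 [5.22154e+02 2.41270e+02 1.43204e+02 2.43330e+01 5.10000e-02]
72 [5.22712e+02 2.40616e+02 1.39429e+02 2.36920e+01 5.10000e-02]
82 [5.23269e+02 2.39963e+02 1.35655e+02 2.30500e+01 5.10000e-02]
[223  68] [247 178]
[[591.43343504 254.45757664]
 [592.72246018 234.0518974 ]
 [462.70192232 225.2721378 ]
 [460.98352416 246.54099204]]
[[5.92990762e+02 2.34217084e+02 6.90530932e+01 2.54754667e-01]]
[[459.18246881 225.02344399  44.22575475   5.27964345]]
(326, 201) [[594.31262283 242.27003087]]
(327, 205) [[591.79546246 230.85793588]]
(256, 222) [[461.04315488 242.85550004]]
(262, 240) [[456.59201875 193.21857561]]
```

View pics/sidecrop.png

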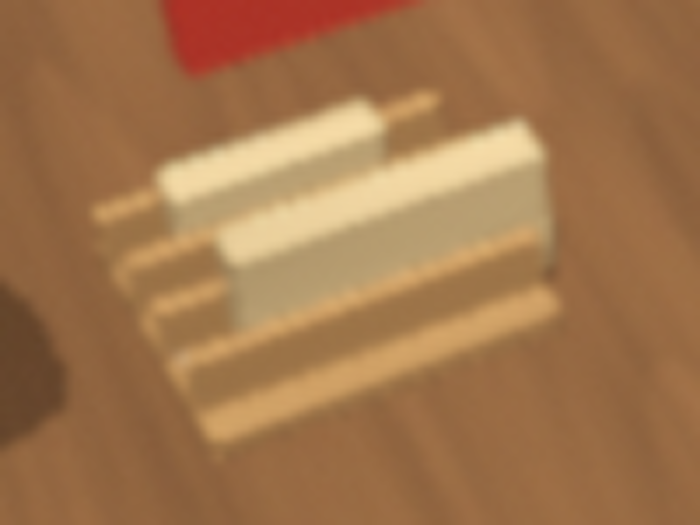

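The side crop shows the standing blank's top face corners at (232,267), (545,158), (525,122) and (218,237).

Run:
```python
from h import *
c=np.load("w5.npy",allow_pickle=True).item();s=np.load("side0.npy",allow_pickle=True).item()
w=np.array([(336,103),(361,101),(372,256),(347,258)])/1.5
p=np.array([(525,122),(545,158),(232,267),(218,237)])/7+[140,115]-.4
t=tri(c,"wrist",w,s,"side",p); print(t.round(1),t.mean(0)); print(onz(c,"wrist",w,72).mean(0))
print("off",onz(c,"wrist",np.array([(269,160),(293,160),(300,260),(279,262)])/1.5,56))
print(bot.sense()["ee_pos"],bot.sense()["eef_rot"])
```

```text
[[591.2 254.6  71.1   0.6]
 [592.3 234.5  67.6   2.1]
 [461.5 225.5  68.9   1.1]
 [460.8 246.6  67.6   1.6]] [526.45268049 240.30340497  68.78366496   1.35372685]
[526.96033543 240.08065097]
off [[545.728614   315.3130462 ]
 [544.83884877 293.79781085]
 [455.7739869  290.27076004]
 [454.06412799 309.79831145]]
[469.75915691 214.95183637 295.57482455] [3.13942964e+00 3.58239757e-03 3.09642646e-04]
```

```bash
python3 -m crank '[[[0.0072,0.0031,-0.025,0,0,0.008],[0.0072,0.0031,-0.025,0,0,0.008],[0.0072,0.0031,-0.025,0,0,0.008],[0.0072,0.0031,-0.025,0,0,0.008],[0.0072,0.0031,-0.025,0,0,0.008],[0.0072,0.0031,-0.025,0,0,0.008],[0.0072,0.0031,-0.025,0,0,0.008],[0.0072,0.0031,-0.025,0,0,0.008],[0,0,0,0,0,0],[0,0,0,0,0,0],[0,0,0,0,0,0]]]' 0.47
python3 - <<'E'
from h import *
c=cam("wrist"); save(c,"w6.png",1.5); np.save("w6.npy",c,allow_pickle=True)
S=[]
for _ in range(3): cam("wrist"); s=bot.sense(); S.append(np.r_[s["ee_pos"],s["eef_rot"],s["grip_width"]])
print(np.mean(S,0).round(3))
E
```

```text
time_s: 10.32
ee_pos: [528.8, 238.5, 98.3]
eef_rot: [3.141, 0.0, 0.06]
contact_force: [-0.4, 1.2, 0.9]
grip_width: 41.3
grasp_force: 0.0
[ 5.29640e+02  2.39675e+02  9.97400e+01 -3.14100e+00 -3.00000e-03
  6.10000e-02  4.13890e+01]
```

View pics/w6.png

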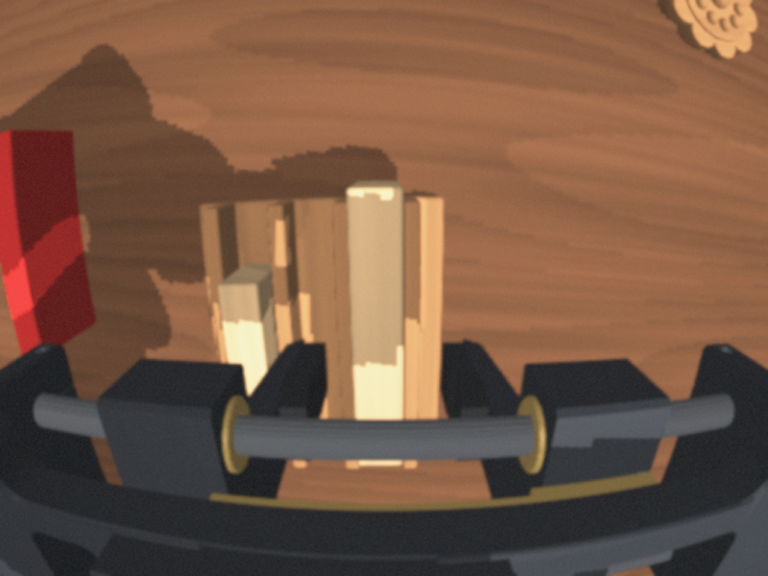

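The standing blank's top, (348..403,185..465), is centred between the fingers, and the left finger clears the offcut. I'll descend and grip.

```bash
python3 -m crank '[[[-0.001,0,-0.015,0,0,0.003],[0,0,-0.015,0,0,0],[0,0,-0.012,0,0,0],[0,0,-0.008,0,0,0],[0,0,-0.002,0,0,0],[0,0,0,0,0,0],[0,0,0,0,0,0]]]' && python3 -m crank '[[[0,0,0,0,0,0],[0,0,0,0,0,0],[0,0,0,0,0,0],[0,0,0,0,0,0],[0,0,0,0,0,0],[0,0,0,0,0,0]]]' 0 30
```

```text
time_s: 11.1
ee_pos: [527.9, 239.9, 46.2]
eef_rot: [-3.141, -0.001, 0.065]
contact_force: [0.5, 0.8, 0.5]
grip_width: 41.6
grasp_force: 0.0
time_s: 11.6
ee_pos: [528.1, 240.0, 46.3]
eef_rot: [-3.141, -0.001, 0.065]
contact_force: [0.4, 0.5, 3.0]
grip_width: 21.9
grasp_force: 29.7
```

```bash
python3 -m crank '[[[0,0,0.02,0,0,0],[0,0,0.03,0,0,0],[0,0,0.03,0,0,0],[0,0,0.03,0,0,0],[0,0,0.01,0,0,0],[0.0075,-0.017,0,0,0,0.1158],[0.0075,-0.017,0,0,0,0.1158],[0.0075,-0.017,0,0,0,0.1158],[0.0075,-0.017,0,0,0,0.1158],[0.0075,-0.017,0,0,0,0.1158],[0.0075,-0.017,0,0,0,0.1158],[0.0075,-0.017,0,0,0,0.1158],[0.0075,-0.017,0,0,0,0.1158],[0.0075,-0.017,0,0,0,0.1158],[0.0075,-0.017,0,0,0,0.1158],[0.0075,-0.017,0,0,0,0.1158],[0.0075,-0.017,0,0,0,0.1158],[0.0075,-0.017,0,0,0,0.1158],[0,0,0,0,0,0],[0,0,0,0,0,0]]]'
python3 -m crank '[[[0,0,0,0,-0.098,0],[0,0,0,0,-0.098,0],[0,0,0,0,-0.098,0],[0,0,0,0,-0.098,0],[0,0,0,0,-0.098,0],[0,0,0,0,-0.098,0],[0,0,0,0,-0.098,0],[0,0,0,0,-0.098,0],[0,0,0,0,0,0],[0,0,0,0,0,0],[0,0,0,0,0,0]]]'
python3 -c "
from h import *
s=bot.sense();print(s['joint_positions'],cv2.Rodrigues(np.eye(3))[0].ravel())"
```

```text
time_s: 13.27
ee_pos: [624.4, 18.1, 164.1]
eef_rot: [-3.139, -0.0, 1.567]
contact_force: [0.1, 0.5, -2.1]
grip_width: 21.8
grasp_force: 29.7
time_s: 14.18
ee_pos: [625.7, 19.4, 166.4]
eef_rot: [2.359, -0.001, 1.571]
contact_force: [1.4, -0.8, -0.9]
grip_width: 21.9
grasp_force: 29.7
[-0.01505243 -0.11230964  2.35375583  0.09752386  0.11790236 -0.10650933] [0. 0. 0.]
```

```bash
python3 -m crank '[[[0.0085,-0.025,0,0,0.0462,0],[0.0085,-0.025,0,0,0.0462,0],[0.0085,-0.025,0,0,0.0462,0],[0.0085,-0.025,0,0,0.0462,0],[0,0,-0.02,0,0,0],[0,0,-0.02,0,0,0],[0,0,-0.02,0,0,0],[0,0,0,0,0,0],[0,0,0,0,0,0]]]'
python3 -c "
from h import *
s=bot.sense();print(s['joint_positions'])"
```

```text
time_s: 14.93
ee_pos: [658.5, -77.5, 105.3]
eef_rot: [2.537, 0.0, 1.569]
contact_force: [0.4, 0.9, -0.5]
grip_width: 21.9
grasp_force: 29.7
[-0.21724178  0.09341513  2.20174105  0.45461492  0.28018767 -0.61764139]
```

```bash
python3 -m crank '[[[0.004,0,-0.02,0,0,0],[0.004,0,-0.02,0,0,0],[0.002,0,-0.015,0,0,0],[0,0,-0.006,0,0,0],[0,0,0,0,0,0],[0,0,0,0,0,0]]]'
python3 -c "
from h import *
s=bot.sense();print(s['joint_positions'])"
```

```text
time_s: 15.43
ee_pos: [669.6, -77.6, 46.5]
eef_rot: [2.533, 0.001, 1.57]
contact_force: [-0.1, 0.4, -0.0]
grip_width: 21.9
grasp_force: 29.7
[-0.21242681  0.21297832  2.20850706  0.77820886  0.17002196 -0.94595203]
```

```bash
python3 -m crank '[[[0,0,-0.003,0,0,0],[0,0,-0.003,0,0,0],[0,0,-0.002,0,0,0],[0,0,-0.001,0,0,0],[0,0,-0.001,0,0,0],[0,0,0,0,0,0],[0,0,0,0,0,0]]]'
python3 -c "
from h import *
s=bot.sense();print(s['joint_positions'])"
```

```text
time_s: 16.02
ee_pos: [667.9, -77.6, 35.0]
eef_rot: [2.535, 0.001, 1.569]
contact_force: [-0.7, -0.6, -1.3]
grip_width: 21.8
grasp_force: 29.7
[-0.21282515  0.23193248  2.21410948  0.87770307  0.15460648 -1.04711404]
```

```bash
python3 -m crank '[[[0,0,-0.001,0,0,0],[0,0,-0.0005,0,0,0],[0,0,-0.0005,0,0,0],[0,0,0,0,0,0],[0,0,0,0,0,0]]]'
```

```text
time_s: 16.43
ee_pos: [669.0, -77.9, 34.4]
eef_rot: [2.532, 0.002, 1.569]
contact_force: [-3.4, 0.4, 5.7]
grip_width: 21.9
grasp_force: 29.7
```

```bash
python3 -m crank '[[[0,0,0,0,0,0],[0,0,0,0,0,0],[0,0,0,0,0,0],[0,0,0,0,0,0],[0,0,0,0,0,0],[0,0,0,0,0,0],[-0.006,0,0.008,0,0,0],[-0.006,0,0.008,0,0,0],[-0.006,0,0.008,0,0,0],[-0.006,0,0.008,0,0,0],[-0.006,0,0.008,0,0,0],[-0.006,0,0.01,0,0,0],[-0.006,0,0.02,0,0,0],[0,0,0.03,0,0,0],[0,0,0.03,0,0,0],[0,0,0.03,0,0,0],[0,0,0,0,0,0],[0,0,0,0,0,0]]]' 0.5
python3 - <<'E'
from h import *
c=cam("side"); save(c,"s7.png",1.2); np.save("s7.npy",c,allow_pickle=True); print(bot.sense()['joint_positions'])
E
```

```text
time_s: 17.93
ee_pos: [627.4, -78.0, 196.2]
eef_rot: [2.53, 0.003, 1.569]
contact_force: [-0.9, 1.3, -1.3]
grip_width: 43.8
grasp_force: 0.0
[-0.23309619 -0.09663404  2.19985081  0.29616894  0.46081298 -0.45930118]
```

View pics/s7.png

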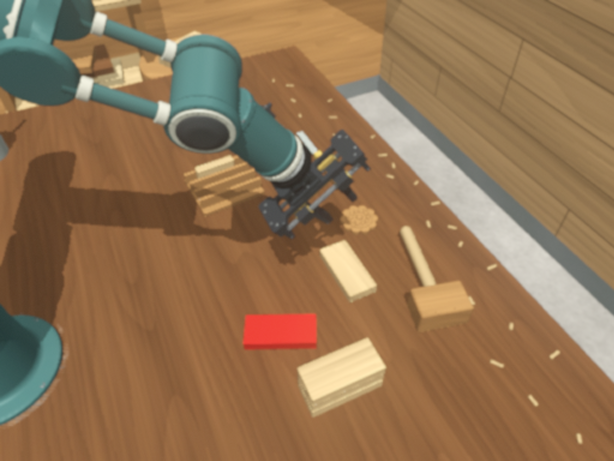

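The blank lies flat at (348,270) in this view, clear of the rosette and the mallet. I'll straighten the tool and measure the blank with the wrist camera.

```bash
python3 -m crank '[[[0,0,0.01,0,0.0605,0],[0,0,0.01,0,0.0605,0],[0,0,0.01,0,0.0605,0],[0.001,-0.01,0.01,0,0.0605,0],[0.001,-0.01,0.01,0,0.0605,0],[0.001,-0.01,0.01,0,0.0605,0],[0.001,-0.01,0.01,0,0.0605,0],[0.001,-0.01,0.01,0,0.0605,0],[0,-0.01,0,0,0.0605,0],[0,0,0,0,0.0605,0],[0,0,0,0,0,0],[0,0,0,0,0,0],[0,0,0,0,0,0]]]' 1
cat > m.py <<'E'
from h import *
c=cam("wrist"); np.save("w8.npy",c,allow_pickle=True); save(c,"w8.png")
m=cv2.inRange(cv2.cvtColor(c["color"],cv2.COLOR_RGB2HSV),(16,30,222),(32,125,255))
l,s,st,ce=cv2.connectedComponentsWithStats(cv2.morphologyEx(m,cv2.MORPH_OPEN,np.ones((3,3))))
for i in range(1,l):
    if st[i][4]>800:
        ys,xs=np.where(s==i); k=len(xs)//2
        for z in(22,66,88): print(st[i],z,blob(c,(xs[k],ys[k]),z)[0])
S=[]
for _ in range(3): cam("wrist"); q=bot.sense(); S.append(np.r_[q["ee_pos"],q["eef_rot"]])
print(np.mean(S,0).round(3))
E
python3 m.py
```

```text
time_s: 19.07
ee_pos: [629.7, -137.0, 270.2]
eef_rot: [-3.14, 0.001, 1.571]
contact_force: [-0.4, -0.5, 0.9]
grip_width: 88.3
grasp_force: 0.0
[ 247   71   46   97 4219] 22 [649.884 -80.441 128.787  58.92   -1.563]
[ 247   71   46   97 4219] 66 [647.861 -78.798 114.426  52.35   -1.563]
[ 247   71   46   97 4219] 88 [646.85  -77.977 107.245  49.065  -1.563]
[ 348  101   41  111 1292] 22 [ 790.126 -128.853  165.289   18.025    1.321]
[ 348  101   41  111 1292] 66 [ 772.465 -121.812  146.857   16.015    1.321]
[ 348  101   41  111 1292] 88 [ 763.634 -118.291  137.641   15.01     1.321]
[ 170  255   57   24 1161] 22 [ 5.40131e+02 -3.00635e+02  9.22870e+01  4.09040e+01  2.00000e-03]
[ 170  255   57   24 1161] 66 [ 5.50347e+02 -2.74439e+02  8.19960e+01  3.63420e+01  2.00000e-03]
[ 170  255   57   24 1161] 88 [ 5.55455e+02 -2.61340e+02  7.68500e+01  3.40620e+01  2.00000e-03]
[ 6.29708e+02 -1.37188e+02  2.71880e+02  1.04700e+00  2.00000e-03
  1.57100e+00]
```

```bash
python3 -m crank '[[[0.0025,0.0071,-0.03,0,0,0.001],[0.0025,0.0071,-0.03,0,0,0.001],[0.0025,0.0071,-0.03,0,0,0.001],[0.0025,0.0071,-0.03,0,0,0.001],[0.0025,0.0071,-0.03,0,0,0.001],[0.0025,0.0071,-0.03,0,0,0.001],[0.0025,0.0071,-0.03,0,0,0.001],[0.0025,0.0071,-0.03,0,0,0.001],[0,0,-0.01,0,0,0],[0,0,-0.01,0,0,0],[0,0,-0.005,0,0,0],[0,0,0,0,0,0],[0,0,0,0,0,0],[0,0,0,0,0,0]]]'
```

```text
time_s: 20.43
ee_pos: [652.1, -81.4, 9.6]
eef_rot: [3.137, 0.003, 1.578]
contact_force: [0.1, 0.7, -0.6]
grip_width: 87.9
grasp_force: 0.0
```

```bash
python3 -m crank '[[[-0.001,0.0005,-0.003,0,0,0],[0,0,-0.001,0,0,0],[0,0,0,0,0,0],[0,0,0,0,0,0],[0,0,0,0,0,0]]]' && python3 -m crank '[[[0,0,0,0,0,0],[0,0,0,0,0,0],[0,0,0,0,0,0],[0,0,0,0,0,0],[0,0,0,0,0,0],[0,0,0,0,0,0],[0,0,0,0,0,0],[0,0,0,0,0,0]]]' 0 25
```

```text
time_s: 20.85
ee_pos: [649.6, -80.3, 3.6]
eef_rot: [3.141, 0.002, 1.578]
contact_force: [0.0, 0.7, 0.7]
grip_width: 88.6
grasp_force: 0.0
time_s: 21.52
ee_pos: [649.5, -80.3, 3.4]
eef_rot: [3.141, 0.002, 1.578]
contact_force: [-0.7, 0.1, -0.4]
grip_width: 59.8
grasp_force: 25.0
```

```bash
python3 -m crank '[[[0,0,0.02,0,0,0],[0,0,0.035,0,0,0],[0,0,0.035,0,0,0],[0,0,0.03,0,0,0],[0,0,0.02,0,0,0],[-0.0082,-0.0137,0,0,0,-0.106],[-0.0082,-0.0137,0,0,0,-0.106],[-0.0082,-0.0137,0,0,0,-0.106],[-0.0082,-0.0137,0,0,0,-0.106],[-0.0082,-0.0137,0,0,0,-0.106],[-0.0082,-0.0137,0,0,0,-0.106],[-0.0082,-0.0137,0,0,0,-0.106],[-0.0082,-0.0137,0,0,0,-0.106],[-0.0082,-0.0137,0,0,0,-0.106],[-0.0082,-0.0137,0,0,0,-0.106],[-0.0082,-0.0137,0,0,0,-0.106],[-0.0082,-0.0137,0,0,0,-0.106],[-0.0082,-0.0137,0,0,0,-0.106],[-0.0082,-0.0137,0,0,0,-0.106],[-0.0082,-0.0137,0,0,0,-0.106]]]'
python3 -m crank '[[[0,0,0,0,0,0],[0,0,0,0,0,0],[0,0,0,0,0,0]]]'
python3 - <<'E'
from h import *
c=cam("wrist"); save(c,"w9.png",1.5); np.save("w9.npy",c,allow_pickle=True)
S=[]
for _ in range(3): cam("wrist"); q=bot.sense(); S.append(np.r_[q["ee_pos"],q["eef_rot"]])
S=np.mean(S,0);print(S.round(3))
g=cv2.cvtColor(c["color"],cv2.COLOR_RGB2GRAY).astype(int)
for u in(225,240,255,270,285): print(u,g[106:142,u])
for v in(140,150): print(v,g[v,184:204],g[v,310:330])
E
```

```text
time_s: 23.18
ee_pos: [525.9, -286.3, 143.2]
eef_rot: [3.141, 0.002, -0.017]
contact_force: [-0.4, -0.1, -1.5]
grip_width: 60.1
grasp_force: 25.0
time_s: 23.43
ee_pos: [526.6, -285.4, 143.3]
eef_rot: [3.141, 0.002, -0.01]
contact_force: [-0.1, 0.0, -1.5]
grip_width: 59.3
grasp_force: 25.0
[ 5.26943e+02 -2.85066e+02  1.43384e+02  3.14100e+00  2.00000e-03
 -1.00000e-02]
225 [ 71  69  68  70  68  68  68  66  64  63  68  80  95 114 131 128 128 151
 190 216 226 231 232 232 233 233 233 233 233 232 232 232 232 232 232 232]
240 [ 73  70  69  67  68  68  68  65  67  66  71  86  96 109 116 119 125 157
 194 219 228 232 233 234 233 233 233 233 233 233 233 233 233 233 233 233]
255 [ 76  71  71  69  68  68  68  67  67  69  72  89 106 124 136 132 129 152
 191 213 225 229 230 230 230 230 230 230 230 229 230 230 230 229 230 230]
270 [106 104 106 101  99  92  77  71  69  68  73  86 107 128 141 138 128 154
 193 218 228 232 233 234 234 234 234 234 233 233 234 234 234 233 234 234]
285 [105 105 105 102 105 102 104 100 102  98  98  99 110 146 182 180 150 148
 184 213 226 230 234 234 233 234 234 233 233 233 234 233 234 234 234 234]
140 [ 66  66  75 105 157 198 220 227 229 231 231 231 231 231 231 231 230 231
 231 231] [217 217 219 220 221 223 223 224 225 225 226 222 217 194 143 108 101 102
 101 100]
150 [ 61  63  69  97 148 192 216 226 228 229 230 231 231 231 231 230 231 230
 231 231] [218 219 218 220 221 223 224 225 225 225 224 219 205 169 126 104  97  98
  96  98]
```

Run:
```python
from h import *
c=np.load("w9.npy",allow_pickle=True).item()
print(onz(c,"wrist",[(255,123.7)],161.9),onz(c,"wrist",[(255,118.2),(285,118.7)],66),onz(c,"wrist",[(188,140),(323.8,140),(188.2,150),(323.2,150)],161.9))
d=np.load("w3.npy",allow_pickle=True).item()
g=cv2.cvtColor(d["color"],cv2.COLOR_RGB2GRAY).astype(int)
print(g[112:140,255],g[122,205:225],g[122,286:306]); g=cv2.cvtColor(c["color"],cv2.COLOR_RGB2GRAY).astype(int)
print(g[120,205:225],g[120,286:312])
```

```text
[[ 593.25292412 -285.96106759]] [[ 592.14025996 -285.79454017]
 [ 591.70846563 -308.20646579]] [[ 586.90420829 -256.60901294]
 [ 586.2931258  -315.96252254]
 [ 582.46823078 -256.472488  ]
 [ 581.85142074 -315.82640681]]
[ 69  71  69  69  70  82 102 130 153 164 169 168 162 149 130 124 154 196
 221 229 234 234 234 235 235 234 235 235] [ 67  69  68  67  67  67  68  69  72  96 127 143 149 147 151 153 152 154
 156 157] [232 230 231 233 234 237 238 239 238 235 220 162 108 100  99  99  98  99
  99 100]
[ 70  72  68  71  70  70  71  73  71  73  71  85 103 116 121 124 127 128
 129 130] [184 182 183 188 191 194 194 195 189 169 130 103  98  99  96  98  96  97
  99  96  97  94  97  97  96  95]
```

```bash
python3 -m crank '[[[-0.001,-0.0002,-0.015,0,0,0],[0,0,-0.015,0,0,0],[0,0,-0.015,0,0,0],[0,0,-0.015,0,0,0],[0,0,-0.008,0,0,0],[0,0,-0.003,0,0,0],[0,0,-0.001,0,0,0],[0,0,-0.0005,0,0,0],[0,0,-0.0005,0,0,0],[0,0,0,0,0,0],[0,0,0,0,0,0]]]'; python3 -m crank '[[[0,0,-0.0005,0,0,0],[0,0,0,0,0,0],[0,0,0,0,0,0]]]'
```

```text
time_s: 24.55
ee_pos: [526.1, -286.3, 71.3]
eef_rot: [3.14, 0.001, -0.012]
contact_force: [-0.1, 0.4, -0.7]
grip_width: 59.7
grasp_force: 25.0
time_s: 24.8
ee_pos: [525.6, -286.0, 70.1]
eef_rot: [3.141, 0.002, -0.012]
contact_force: [-0.8, -0.1, -1.3]
grip_width: 59.9
grasp_force: 25.0
```

```bash
python3 -m crank '[[[0,0,-0.0005,0,0,0],[0,0,-0.0005,0,0,0],[0,0,0,0,0,0],[0,0,0,0,0,0]]]'; python3 -m crank '[[[0,0,-0.0005,0,0,0],[0,0,0,0,0,0],[0,0,0,0,0,0]]]'
```

```text
time_s: 25.13
ee_pos: [525.7, -286.1, 69.4]
eef_rot: [3.141, 0.002, -0.012]
contact_force: [-1.2, 0.4, 2.8]
grip_width: 60.0
grasp_force: 25.0
time_s: 25.38
ee_pos: [525.7, -286.1, 69.4]
eef_rot: [3.141, 0.002, -0.012]
contact_force: [-2.6, 1.2, 6.0]
grip_width: 60.1
grasp_force: 25.0
```

Contact made. I'll release, rise and measure.

```bash
python3 -m crank '[[[0,0,0,0,0,0],[0,0,0,0,0,0],[0,0,0,0,0,0],[0,0,0,0,0,0],[0,0,0,0,0,0],[0,0,0.01,0,0,0],[0,0,0.03,0,0,0],[0,0,0.03,0,0,0],[-0.01,0,0.03,0,0,0],[-0.01,0,0.03,0,0,0],[-0.01,0,0.03,0,0,0],[0,0,0.03,0,0,0],[0,0,0.03,0,0,0],[0,0,0.02,0,0,0],[0,0,0,0,0,0],[0,0,0,0,0,0]]]' 1
python3 m.py
```

```text
time_s: 26.72
ee_pos: [496.2, -286.4, 310.7]
eef_rot: [3.138, -0.002, -0.012]
contact_force: [0.4, 0.1, -0.7]
grip_width: 88.3
grasp_force: 0.0
[ 231   90   48  103 4838] 22 [ 5.20125e+02 -2.85991e+02  1.52758e+02  6.99620e+01 -1.30000e-02]
[ 231   90   48  103 4838] 66 [ 5.25101e+02 -2.86095e+02  1.37313e+02  6.28880e+01 -1.30000e-02]
[ 231   90   48  103 4838] 88 [ 5.27589e+02 -2.86146e+02  1.29590e+02  5.93510e+01 -1.30000e-02]
[ 4.94722e+02 -2.85442e+02  3.06550e+02 -3.14100e+00  5.00000e-03
 -1.20000e-02]
```

```bash
python3 -c "
from station import bot
print(bot.close_job())"
```

```text
the job is handed in; nothing more can be done
None
```

All four blanks are in one pile, with the two added blanks measuring within about 1 mm of flush; the rack blank was laid flat and let go on the bench before stacking, and the job was handed in at about 27 s with no verdict returned.

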